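Sort four bench pots back into their own trays

ROBOT

A 6-joint arm with a two-finger parallel gripper is mounted at the origin on the work surface; the furniture and walls round the work are solid. World frame = base frame: x ahead of the robot, y to its left, z up, the work surface at z = 0. Lengths are in m, angles in rad, forces in N, time in s.
With the tool pointing down it reaches from about 0.35 to 0.85 m from the base axis. Payload 8.1 kg.
Tool frame: the origin (TCP) lies between the finger pads; the fingertips stand 19 mm ahead of it and the grasp point (between the pads) is the TCP; z points along the fingers, y is the line along which they close (so a half turn about z gives the same grasp; the last joint's range is limited). The gripper opens to 93 mm and grips with 3 to 60 N. Pads are 15 mm wide; open, the fingers measure 128 mm over their backs; the gripper's body (75 mm by 188 mm) begins 65 mm behind the grasp point.
Start: joints at [-1.269, 0.13, 1.488, -0, 1.523, -0.085], TCP at [0.226, -0.556, 0.238] pointing down, gripper open.
Joint ranges: [-2.96, 2.96], [-0.89, 2.26], [0.02, 2.5], [-1.34, 4.48], [0, 2.73], [-2.66, 2.66]. Speed limits (rad/s): [2.39, 2.39, 2.79, 3.14, 3.14, 3.14].

INTERFACE

Orientations are given as a unit quaternion [w, x, y, z].
In Python, from workcell import r gives the robot as it stands.
- The arm moves only by the shell command python3 -m crank 'ROWS'. ROWS is JSON, a list that holds one entry, the list of rows, each a list of 7 numbers: the opening, from -1 (shut) to 1 (fully open), then the shift along the tool's x, y, z each as a share of 0.15 m, from -1 to 1, then the turn, a rotation vector about the tool's x, y, z each as a share of 90 degrees, from -1 to 1. In form: [[[gripper, dx, dy, dz, ax, ay, az], ...]]. A call has 1 to 10 rows; each row is the pose to reach, as a shift and turn from the pose commanded when the call began, along the tool's axes at that moment; what a row does not reach only later rows make up. A row lasts 1/10 s, in which the tool goes at most 50 mm and 8.59 degrees, less where a joint would pass 70% of its speed; a pose out of reach is approached as far as the arm can. A call with a number of a shift or a turn outside -1 to 1 is refused whole. A call with a gripper value outside its range is refused whole. The fingers move at their own pace and stop on an object; the grip force is fixed at half the most. Time passes only in rows, so rows that repeat a pose let the fingers close. It gives the time, the measured TCP pose, the force, the opening and the grip force at its end, in the units of the state.
- r.observe(): the state, without advancing time (a new reading comes with each control period).
- r.snapshot(name): name is "side" or "top"; returns a dict with "color" (420x560x3 uint8, blue, green, red), "fx", "fy", "cx", "cy" (pixels), "rvec" (rotation vector, rad) and "tvec" (3), from world to camera coordinates, as OpenCV has them. Camera axes: x right, y down, z forward; pixel columns grow to the right and rows downward; lengths in m; the calibration is good to about 2 mm. A picture is of the moment at which its call begins. There is no depth.
- r.close_job(): hands the job in; it is judged then, once.
Trained networks look in a picture, given as the dict that the camera call returned (one of the last four; its "shot" number tells which), for a name from the list of things; names that differ only in an ending like _2 or _b are one class to them, and where a whole thing is asked for, a point or a joint stands for the part that bears it (a point fixed in the world has none). Each returns a list of dicts, best first, with "p" (0 to 1); they miss things now and then, are a little off and sometimes report something else, mostly with a low value. They report only what shows in the picture. A call takes as long as a camera call. They do not tell look-alikes from the thing itself.
- r.boxes_of(target, picture): "rect" ([left, top, right, bottom] in pixels, round what is visible of it).
The state is a dict: "time_s": time; "joint_positions": joint angles; "qvel": joint speeds; "effort": joint torques, N m; "tool_pos": TCP position; "orientation": TCP orientation; "wrist_force": force on the tool from outside, world axes, zero at the start; "wrist_torque": the same for the moment, N m; "opening": opening from 0.0 (shut) to 1.0 (fully open); "finger_force": force on a finger pad.
Only numpy, scipy, OpenCV 4.12 (cv2) and the standard library are available. Lean on these libraries where they do the work, as an engineer would, in place of code of your own. Each camera call takes 0.05 s, during which the arm holds its last target. There are 200 camera calls.

TASK

Someone put the four things back in the wrong wooden trays: set each in the middle of the tray of its own shape, which is the amber screw-top jar in the small round tray, the upturned metal cup in the large round tray, the square dropper bottle in the square tray and the wax cake lengthwise in the oblong tray. Every tray is occupied at the start, so use the bare steel block (or clear bench) as a halfway spot; each thing ends standing flat on its tray's floor as it stood before. Tip nothing over on the way and leave the little ring-shaped lens where it is.

Things in the scene. Friction and masses are not known exactly. Their poses are not given: they have to be found in the camera images.
- jar: Amber jar with a black screw cap, loose, round, standing upright: body diameter 42 mm up to 40 mm, cap diameter 41 mm up to 54 mm, about 90 g. Origin at the centre of its underside, z up. It starts in the square or the oblong tray. Belongs in the small round tray.
- cup: Spun aluminium cup turned upside down (a plain pale cylinder, closed top), loose, diameter 57 mm, 48 mm high, about 60 g. Origin at the centre of its underside, z up. It starts in the tray (square or oblong) that the jar is not in. Belongs in the large round tray.
- bottle: Clear square dropper bottle, loose, standing upright: body 30 x 30 mm (sides along its x and y) up to 52 mm high, then a tapered nozzle at most 20 mm wide up to 86 mm, about 60 g. Origin at the centre of its underside, z up. It starts in one of the two round trays. Belongs in the square tray, at any yaw.
- wax: Yellow cake of beeswax, loose, lying flat: 31 mm along its x, 46 mm along its y, 18 mm high, about 60 g. Origin at the centre of its underside, z up. It starts in the round tray that the bottle is not in. Belongs in the oblong tray with its long side (y) along the tray's long side (y), either way round.
- small_round_tray: Small round pale wooden tray, fixed: inner diameter 64 mm, outer 72 mm. Floor 3 mm above the bench, rim 4 mm wide and 6 mm above the bench (all four trays alike). Origin at the centre of its underside, on the bench, z up.
- large_round_tray: Large round pale wooden tray, fixed: inner diameter 84 mm, outer 92 mm; floor 3 mm and rim 6 mm above the bench. Origin at the centre of its underside, on the bench, z up.
- square_tray: Square pale wooden tray, fixed: inside 66 x 66 mm, outside 74 x 74 mm; floor 3 mm and rim 6 mm above the bench. Origin at the centre of its underside, sides along its x and y.
- oblong_tray: Oblong pale wooden tray, fixed: inside 66 mm along its x by 88 mm along its y, outside 74 x 96 mm; floor 3 mm and rim 6 mm above the bench. Origin at the centre of its underside.
- park_block: Bare steel bench block, fixed, 89 x 89 mm, flat top 23 mm above the bench; empty at the start, the free spot for setting a thing down halfway. It stands among the trays. Origin at the centre of its underside, on the bench.
- lens: Small ring-shaped lens on a low stand, loose, 33 x 29 mm, 12 mm high, lying on the bench between the trays. Leave it where it is. Origin at the centre of its underside.
Mind the look-alikes: they are no part of the job. What is shaped like the bottle but blue, purple or yellow is not meant.

How it is judged:
By the outcome, as a careful person would: the job done as asked, in the order asked, and still so for the second after the job is handed in, with the robot touching nothing.
It also fails if it takes over 136 s, if anything falls off the work surface, if the arm or the gripper's body presses on something with over 40 N, if the wrist force passes 120 N, or if a joint passes its speed limit or range.

## Working session

There is one attempt and no reset: what is moved stays moved. The work goes in short steps, Python scripts to look and compute and a shell command to move; the robot and the scene stay as the last step left them, time stands still between calls to the robot, and variables do not carry over. Pictures are saved under pics/ and viewed, at most 14 in all, crops included, and the job is handed in when it is done.

```bash
ls; mkdir -p pics
python3 - <<'E'
from workcell import r
import cv2
names=["jar","cup","bottle","wax","small_round_tray","large_round_tray","square_tray","oblong_tray","park_block","lens"]
for v in("top","side"):
    s=r.snapshot(v); cv2.imwrite(f"pics/{v}0.png",s["color"])
    print(v,s["fx"],s["cx"],s["cy"],s["rvec"],s["tvec"])
    for n in names:
        print(n,[([int(x) for x in b["rect"]],round(b["p"],2)) for b in r.boxes_of(n,s)[:5]])
print(r.observe())
E
```

```text
pics
top 506.9051515291158 278.0603103403346 212.79247535798032 [ 2.11557121 -2.09828334  0.16811723] [0.02078101 0.52612727 0.81688828]
jar [([288, 241, 308, 268], 0.7)]
cup [([361, 143, 391, 180], 0.9), ([145, 237, 195, 290], 0.63)]
bottle [([219, 273, 241, 296], 0.95), ([306, 149, 329, 172], 0.83), ([207, 121, 233, 148], 0.76), ([344, 314, 368, 334], 0.74), ([254, 154, 276, 178], 0.56)]
wax [([372, 245, 394, 275], 0.97)]
small_round_tray [([248, 152, 284, 186], 0.57)]
large_round_tray [([354, 232, 408, 281], 0.69)]
square_tray [([349, 144, 391, 182], 0.6)]
oblong_tray [([264, 233, 326, 281], 0.88)]
park_block [([144, 233, 198, 288], 0.88), ([359, 141, 391, 179], 0.25)]
lens [([303, 195, 323, 210], 0.68), ([347, 139, 396, 183], 0.32)]
side 443.9255705570007 282.6644605026355 202.99361861490775 [ 2.2318562  -0.33281431  0.15919258] [-0.47815939  0.13753989  0.7496278 ]
jar [([251, 203, 275, 238], 0.71)]
cup [([360, 232, 397, 272], 0.69)]
bottle [([212, 167, 234, 203], 0.93), ([330, 138, 351, 175], 0.66), ([348, 190, 364, 234], 0.59), ([317, 165, 342, 200], 0.55)]
wax [([272, 277, 29
[... 313 characters left out ...]
ray([-1.26938585e+00,  1.30390104e-01,  1.48818802e+00, -9.00168763e-06,
        1.52299756e+00, -8.54227828e-02]), 'qvel': array([-3.93686717e-04,  3.08798280e-04, -8.18395835e-05, -1.18646190e-03,
        2.99306518e-04,  1.43705030e-05]), 'effort': array([-7.48602070e-04, -5.59776843e+01, -4.92067695e+01,  7.65916659e-02,
        2.28054821e-02, -5.12233464e-05]), 'tool_pos': array([ 0.22636291, -0.55567368,  0.23764772]), 'orientation': array([ 8.92280187e-06,  9.81353202e-01,  1.92213144e-01, -3.55467764e-06]), 'wrist_force': array([ 0.46480675, -0.26176401, -0.79883854]), 'wrist_torque': array([ 0.04834803, -0.08947571, -0.04572533]), 'finger_force': 0.0, 'opening': 0.9951834068030457}
```

View pics/top0.png

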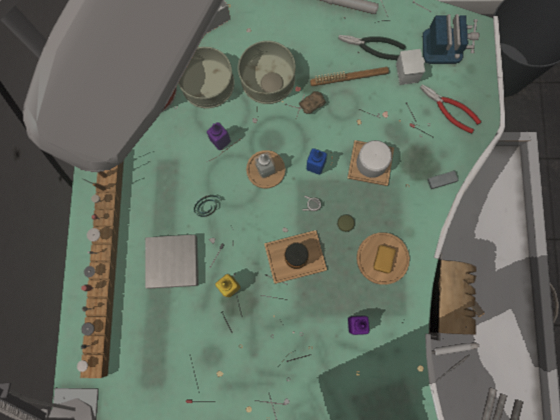

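View pics/side0.png

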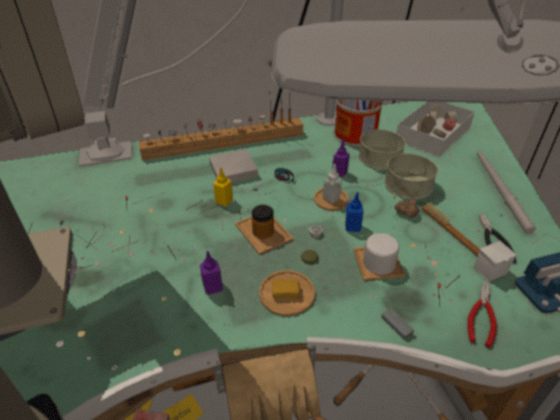

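The top view shows the jar (296,255) in the oblong tray, the cup (374,158) in the square tray, the clear bottle (265,165) in the small round tray and the wax (384,258) in the large round tray. The steel block is at (171,261) and the lens at (313,203). The bottle-shaped things are purple (219,135), blue (317,161), yellow (228,285), purple (359,324) and clear (265,165). Only the clear one on the small round tray fits. I'll confirm that in an enlarged crop.

```bash
cat > h.py <<'E'
import numpy as np,cv2
from workcell import r
def cam(s):
    R,_=cv2.Rodrigues(np.array(s["rvec"],float)); t=np.array(s["tvec"],float).ravel()
    K=np.array([[s["fx"],0,s["cx"]],[0,s["fy"],s["cy"]],[0,0,1.]]); return K,R,t
def ray(s,u,v):
    K,R,t=cam(s); return -R.T@t, R.T@np.linalg.inv(K)@[u,v,1.]
def onz(s,u,v,z):
    c,d=ray(s,u,v); return c+d*(z-c[2])/d[2]
def proj(s,P):
    K,R,t=cam(s); p=(K@(R@np.atleast_2d(P).T+t[:,None])).T; return p[:,:2]/p[:,2:]
def tri(s1,p1,s2,p2):
    (a,d),(b,e)=ray(s1,*p1),ray(s2,*p2)
    k=np.linalg.lstsq(np.c_[d,-e],b-a,rcond=None)[0]; x,y=a+k[0]*d,b+k[1]*e
    return (x+y)/2,np.linalg.norm(x-y)
E
python3 - <<'E'
from h import *
T=r.snapshot("top");S=r.snapshot("side")
import pickle;pickle.dump((T,S),open("s0.pkl","wb"))
cv2.imwrite("pics/tz.png",cv2.resize(T["color"][130:300,225:420],None,fx=4,fy=3.5,interpolation=cv2.INTER_CUBIC)[:, :])
cv2.imwrite("pics/sz.png",cv2.resize(S["color"][150:320,200:420],None,fx=3.5,fy=3.5,interpolation=cv2.INTER_CUBIC))
print("cams",ray(T,0,0)[0],ray(S,0,0)[0])
for n,(t,s) in dict(small=((266,169),(331,199)),large=((383.5,258),(288,292.5)),square=((371,163),(379,264)),oblong=((296,257),(264.5,234)),park=((171,261),(234,166)),lens=((313,203),(316,232))).items():
    print(n,tri(T,t,S,s),onz(T,*t,.006),onz(S,*s,.006))
E
```

```text
cams [ 0.36159306 -0.00287493  0.90210333] [ 0.31237439 -0.61382776  0.57890689]
small (array([0.61873443, 0.0494685 , 0.00278559]), np.float64(0.0031591503532328764)) [0.61621787 0.04959797 0.006     ] [0.61871979 0.04588981 0.006     ]
large (array([ 0.45737325, -0.16091448,  0.00314711]), np.float64(0.005152974008553571)) [ 0.45451956 -0.15995561  0.006     ] [ 0.45925036 -0.16329757  0.006     ]
square (array([ 0.63224137, -0.14383466, -0.00064426]), np.float64(0.004432323329109519)) [ 0.62802636 -0.14215005  0.006     ] [ 0.63096448 -0.14920859  0.006     ]
oblong (array([ 0.45874247, -0.00650539, -0.00340468]), np.float64(0.005429950441122993)) [ 0.45505979 -0.00608309  0.006     ] [ 0.45907847 -0.01640797  0.006     ]
park (array([0.44796011, 0.21454896, 0.01209326]), np.float64(0.004766464673137287)) [0.44616007 0.21629125 0.006     ] [0.45184118 0.2233863  0.006     ]
lens (array([ 0.5543633 , -0.03658079,  0.00303572]), np.float64(0.0016789887302376798)) [ 0.55288808 -0.03630244  0.006     ] [ 0.55399259 -0.03953521  0.006     ]
```

View pics/tz.png

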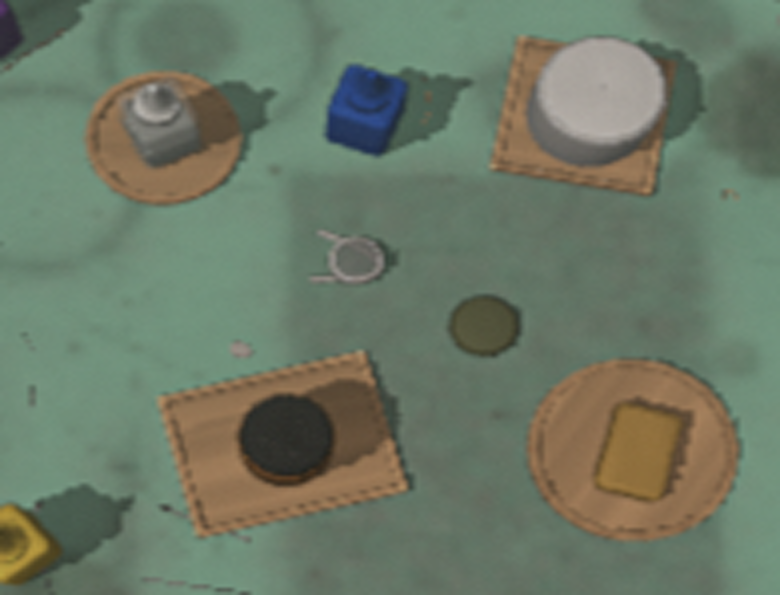

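View pics/sz.png

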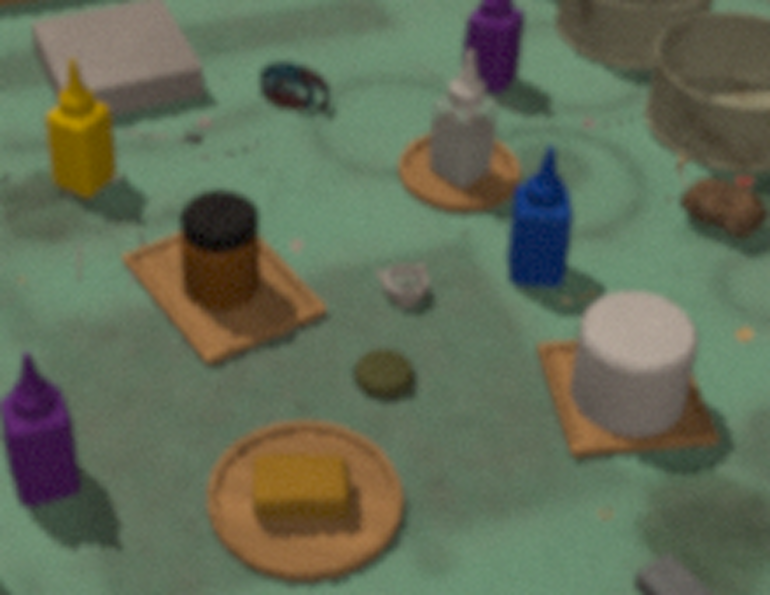

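The crop confirms it: the clear bottle (grey and transparent) is at crop (160,120), on the small round tray. Blue, purple and yellow bottles are the look-alikes. Next I fit the poses from both views.

```bash
cat > fit.py <<'E'
from h import *
import pickle
from scipy.optimize import least_squares
T,S=pickle.load(open("s0.pkl","rb"))
tp=lambda *P:[(225+x/4,130+y/3.5) for x,y in P]
sp=lambda *P:[(200+x/3.5,150+y/3.5) for x,y in P]
# name: zguess, plan points, top clicks, side clicks (None = unseen)
def rect(a,b): return [(a,b),(a,-b),(-a,-b),(-a,b)]
c=[(0,0)]
O=dict(
 small=(.006,c,tp((165,137)),sp((460,171))),
 large=(.006,c,tp((634,449)),sp((306,499))),
 square=(.006,rect(.037,.037),tp((676,60),(655,193),(490,170),(520,37)),[None]+sp((715,437),(578,455),(540,345))),
 oblong=(.006,rect(.037,.048),tp((366,350),(409,489),(203,536),(158,398))[0:0]+tp((158,398),(366,350),(409,489),(203,536)),
   [None]+sp((326,308),(211,362),(124,260))),
 jartop=(.057,c,tp((286,436)),sp((219,219))),
 cuptop=(.051,c,tp((602,88)),sp((637,330))),
 tip=(.089,c,tp((158,92)),sp((470,52))),
 wax=(.021,rect(.0155,.023),tp((620,400),(688,412),(662,498),(596,487)),sp()+[None]*4),
 park=(.023,rect(.0445,.0445),[(146,236),(196,234),(198,286),(146,288)],sp((35,40),(162,3),(203,68),(98,95))[0:0]+[None]*4),
 lens=(.006,c,tp((357,260)),sp((407,285))),
)
# order of wax/park handled as centroids below
def ctr(P): P=[p for p in P if p is not None]; return np.mean(P,0)
if __name__=="__main__":
    fixed=("small","large","square","oblong")
    for n in ("jartop","cuptop","tip","lens","small","large"):
        z,_,t,s=O[n]; X,e=tri(T,t[0],S,s[0]); print(n,"tri",X.round(4),"gap",round(e,4))
    wt=ctr(O["wax"][2]); ws=ctr(sp((253,452),(345,455),(350,497),(254,495)))
    print("wax tri",tri(T,wt,S,ws)); 
    w=[onz(T,*p,.021)[:2] for p in O["wax"][2]]; print("wax corners",np.round(w,4).tolist())
    pt=ctr(O["park"][2]); ps=ctr(sp((35,40),(162,3),(203,68),(98,95))); print("park",tri(T,pt,S,ps))
    print("park corners",[onz(T,*p,.023)[:2].round(4).tolist() for p in O["park"][2]])
    for n in("square","oblong"):
        q=[onz(T,*p,.006)[:2].round(4).tolist() for p in O[n][2]]; k=[onz(S,*p,.006)[:2].round(4).tolist() for p in O[n][3] if p]
        print(n,q,ctr(q),"side",k)
    for n in("small","large","lens"):
        print(n,onz(T,*O[n][2][0],.006),onz(S,*O[n][3][0],.006))
    for n,z in(("jartop",.057),("cuptop",.051),("tip",.089)): print(n,onz(T,*O[n][2][0],z),onz(S,*O[n][3][0],z))
    print("bottle body top face corners", [onz(T,*p,.055)[:2].round(4).tolist() for p in tp((122,97),(182,83))])
E
python3 fit.py
```

```text
jartop tri [ 0.4567 -0.0071  0.0515] gap 0.0047
cuptop tri [ 0.6311 -0.1441  0.0488] gap 0.003
tip tri [0.6171 0.047  0.09  ] gap 0.0053
lens tri [ 0.5525 -0.039   0.0067] gap 0.0043
small tri [0.6188 0.0489 0.0034] gap 0.0042
large tri [ 0.4566 -0.1608  0.0032] gap 0.0047
wax tri (array([ 0.45426256, -0.16080402,  0.02140088]), np.float64(0.003892441636057536))
wax corners [[0.4768, -0.1519], [0.471, -0.1811], [0.4284, -0.1686], [0.4336, -0.1405]]
park (array([0.44946517, 0.21239064, 0.01636555]), np.float64(0.00858780147954599))
park corners [[0.4883, 0.2589], [0.4925, 0.1702], [0.4018, 0.1629], [0.3975, 0.2533]]
square [[0.6583, -0.1848], [0.5865, -0.1731], [0.5986, -0.099], [0.6709, -0.1138]] [ 0.628575 -0.142675] side [[0.6609, -0.1847], [0.5919, -0.1757], [0.6052, -0.1015]]
oblong [[0.4783, 0.0501], [0.5036, -0.0424], [0.4331, -0.0611], [0.4088, 0.0292]] [ 0.45595 -0.00605] side [[0.5074, -0.0426], [0.4385, -0.0635], [0.4124, 0.0266]]
small [0.61594774 0.04913484 0.006     ] [0.61974768 0.04607423 0.006     ]
large [ 0.45401612 -0.15994147  0.006     ] [ 0.45830832 -0.16316627  0.006     ]
lens [ 0.55052828 -0.0385481   0.006     ] [ 0.55506693 -0.03819402  0.006     ]
jartop [ 0.45381002 -0.00671713  0.057     ] [ 0.45757244 -0.01350708  0.057     ]
cuptop [ 0.62884579 -0.14327139  0.051     ] [ 0.6313721  -0.14601267  0.051     ]
tip [0.61464466 0.04759376 0.089     ] [0.62061352 0.04867443 0.089     ]
bottle body top face corners [[0.6226, 0.0654], [0.6299, 0.0393]]
```

```bash
cat > go.py <<'E'
# python3 go.py x y z phi_deg [x y z phi ...]: shares for successive calls (phi = world angle of closing axis)
import sys
from h import *
from scipy.spatial.transform import Rotation as Ro
o=r.observe(); p=np.array(o["tool_pos"]); q=o["orientation"]; R=Ro.from_quat([*q[1:],q[0]])
y=R.as_matrix()[:,1]; print("now",p.round(4),"phi",round(np.degrees(np.arctan2(y[1],y[0])),1),"q6",round(np.degrees(o["joint_positions"][5])),"open",round(o["opening"],3),"t",o["time_s"],"F",np.round(o["wrist_force"],1))
a=np.array(sys.argv[1:],float).reshape(-1,4)
for x,yy,z,f in a:
    t=np.array([x,yy,z]); f=np.radians(f); Y=np.array([np.cos(f),np.sin(f),0]); Z=np.array([0,0,-1.])
    G=Ro.from_matrix(np.c_[np.cross(Y,Z),Y,Z])
    d=R.inv().apply(t-p)/.15; w=(R.inv()*G).as_rotvec()/(np.pi/2)
    n=max(np.linalg.norm(t-p)/.05,np.linalg.norm(w)*90/8.59)
    print("shift",d.round(3).tolist(),"turn",w.round(3).tolist(),"rows>=",round(n,1)); p,R=t,G
E
python3 - <<'E'
from h import *; import pickle
T,S=pickle.load(open("s0.pkl","rb"))
print("lamp",tri(T,(95,165),S,(276,62)),tri(T,(221,5),S,(560,45)))
for n,t,s in(("blue",(317,156),(356,193)),("purpleN",(359,324),(208,253)),("purpleF",(218,130),(341,141)),("yel",(229,286),(221,168)),("pot",(267,70),(411,165))): print(n,tri(T,t,S,s))
E
python3 go.py 0.3 -0.42 0.238 -30 0.36 -0.285 0.238 15 0.42 -0.15 0.22 15 0.456 -0.009 0.2 15
```

```text
lamp (array([0.56665583, 0.28128357, 0.21353228]), np.float64(0.008030318301137195)) (array([0.88101814, 0.02963535, 0.27872626]), np.float64(0.24004506164820424))
blue (array([ 0.62167772, -0.0414967 ,  0.08415701]), np.float64(0.00963294803222899))
purpleN (array([ 0.3432118 , -0.10614708,  0.07646144]), np.float64(0.0021046283748920413))
purpleF (array([0.66404706, 0.12650343, 0.08957895]), np.float64(0.006556583236937531))
yel (array([0.40240933, 0.10021892, 0.09083407]), np.float64(0.006560691882774291))
pot (array([0.79125926, 0.04679602, 0.05472156]), np.float64(0.007544102966471014))
now [ 0.2263 -0.5557  0.2376] phi -67.8 q6 -5 open 0.999 t 1.2 F [ 0.3 -0.6  1. ]
shift [0.796, -0.652, -0.002] turn [0.0, 0.0, -0.42] rows>= 4.4
shift [0.979, -0.104, 0.0] turn [0.0, 0.0, -0.5] rows>= 5.2
shift [0.766, 0.619, 0.12] turn [0.0, 0.0, 0.0] rows>= 3.0
shift [0.846, 0.475, 0.133] turn [0.0, 0.0, 0.0] rows>= 2.9
```

```bash
python3 - <<'E'
from h import *; import pickle
T,S=pickle.load(open("s0.pkl","rb"))
for h in(.2,.25,.3,.35,.4,.45):
    print(h,"T",[onz(T,*p,h)[:2].round(3).tolist() for p in((221,5),(190,75),(140,150),(95,165),(30,140))],"S",[onz(S,*p,h)[:2].round(3).tolist() for p in((276,62),(290,95),(420,103),(550,100))])
E
python3 -m crank '[[[1,0.8,-0.65,0,0,0,-0.42],[1,0.8,-0.65,0,0,0,-0.42],[1,0.8,-0.65,0,0,0,-0.42],[1,0.8,-0.65,0,0,0,-0.42],[1,0.8,-0.65,0,0,0,-0.42]]]'
python3 go.py 0.36 -0.285 0.238 15 0.42 -0.15 0.22 15 0.456 -0.009 0.2 15
```

```text
0.2 T [[0.822, 0.112], [0.707, 0.155], [0.589, 0.223], [0.567, 0.287], [0.605, 0.387]] S [[0.581, 0.316], [0.56, 0.147], [0.783, 0.044], [1.026, -0.017]]
0.25 T [[0.789, 0.104], [0.682, 0.143], [0.573, 0.207], [0.552, 0.267], [0.587, 0.36]] S [[0.545, 0.193], [0.527, 0.047], [0.721, -0.043], [0.932, -0.096]]
0.3 T [[0.757, 0.095], [0.658, 0.132], [0.557, 0.191], [0.537, 0.246], [0.57, 0.332]] S [[0.51, 0.07], [0.494, -0.054], [0.659, -0.13], [0.838, -0.175]]
0.35 T [[0.724, 0.087], [0.633, 0.121], [0.541, 0.175], [0.523, 0.225], [0.553, 0.304]] S [[0.474, -0.052], [0.462, -0.154], [0.597, -0.217], [0.743, -0.253]]
0.4 T [[0.691, 0.079], [0.608, 0.11], [0.524, 0.158], [0.508, 0.205], [0.535, 0.276]] S [[0.439, -0.175], [0.429, -0.254], [0.535, -0.303], [0.649, -0.332]]
0.45 T [[0.658, 0.071], [0.584, 0.098], [0.508, 0.142], [0.494, 0.184], [0.518, 0.248]] S [[0.404, -0.298], [0.397, -0.355], [0.472, -0.39], [0.555, -0.411]]
time_s: 1.7
tool_pos: [0.3018, -0.4186, 0.238]
orientation: [0.0, 0.864, 0.503, 0.0]
wrist_force: [-0.5, -0.6, 1.1]
opening: 1.0
finger_force: 0.0
now [ 0.3018 -0.4186  0.238 ] phi -29.5 q6 -30 open 1.0 t 1.7 F [-0.5 -0.6  1.1]
shift [0.966, -0.102, -0.0] turn [0.0, 0.0, -0.495] rows>= 5.2
shift [0.766, 0.619, 0.12] turn [0.0, 0.0, 0.0] rows>= 3.0
shift [0.846, 0.475, 0.133] turn [0.0, 0.0, 0.0] rows>= 2.9
```

```bash
python3 go.py 0.36 -0.285 0.22 -26 0.42 -0.15 0.2 -26 0.456 -0.009 0.15 -26
```

```text
now [ 0.3018 -0.4186  0.238 ] phi -29.5 q6 -30 open 1.0 t 1.7 F [-0.5 -0.6  1.1]
shift [0.966, -0.102, 0.12] turn [0.0, 0.0, -0.039] rows>= 2.9
shift [0.984, -0.035, 0.133] turn [0.0, 0.0, 0.0] rows>= 3.0
shift [0.95, -0.196, 0.333] turn [0.0, 0.0, 0.0] rows>= 3.1
```

```bash
python3 -m crank '[[[1,0.966,-0.1,0.12,0,0,-0.039],[1,0.966,-0.1,0.12,0,0,-0.039],[1,0.966,-0.1,0.12,0,0,-0.039],[1,0.966,-0.1,0.12,0,0,-0.039]]]' >/dev/null
python3 -m crank '[[[1,0.984,-0.035,0.13,0,0,0],[1,0.984,-0.035,0.13,0,0,0],[1,0.984,-0.035,0.13,0,0,0],[1,0.984,-0.035,0.13,0,0,0]]]' >/dev/null
python3 -m crank '[[[1,0.95,-0.196,0.333,0,0,0],[1,0.95,-0.196,0.333,0,0,0],[1,0.95,-0.196,0.333,0,0,0],[1,0.95,-0.196,0.333,0,0,0],[1,0.95,-0.196,0.333,0,0,0]]]'
python3 - <<'E'
from h import *
T=r.snapshot("top");S=r.snapshot("side")
o=r.observe();p=np.array(o["tool_pos"]);print(p)
A,B=T["color"].copy(),S["color"].copy()
for s,im in((T,A),(S,B)):
    for P in (p,p+[0,0,-.019],[.456,-.009,.057]):
        u=proj(s,P)[0]; cv2.drawMarker(im,tuple(int(round(x)) for x in u),(0,0,255),cv2.MARKER_CROSS,5,1); print(u.round(1))
cv2.imwrite("pics/h1.png",np.hstack([cv2.resize(A,(400,300)),cv2.resize(B,(400,300))]))
cv2.imwrite("pics/h1.png",np.hstack([cv2.resize(A[150:330,200:400],None,fx=2,fy=3),cv2.resize(B[100:280,150:350],None,fx=2,fy=3)]))
E
python3 go.py .456 -.009 .035 -26
```

```text
time_s: 3.0
tool_pos: [0.4587, -0.0121, 0.1498]
orientation: [-0.0, 0.85, 0.527, -0.001]
wrist_force: [-0.3, -0.4, -1.0]
opening: 0.999
finger_force: 0.0
[ 0.45915428 -0.01364186  0.15075997]
[301.5 244.2]
[301.3 245.8]
[297.9 253.3]
[261.9 170. ]
[262.3 179.1]
[261.1 211.2]
now [ 0.4592 -0.0136  0.1508] phi -26.6 q6 19 open 1.0 t 3.1 F [ 0.4 -0.   1. ]
shift [0.019, -0.033, 0.772] turn [0.001, 0.0, -0.006] rows>= 2.3
```

View pics/h1.png

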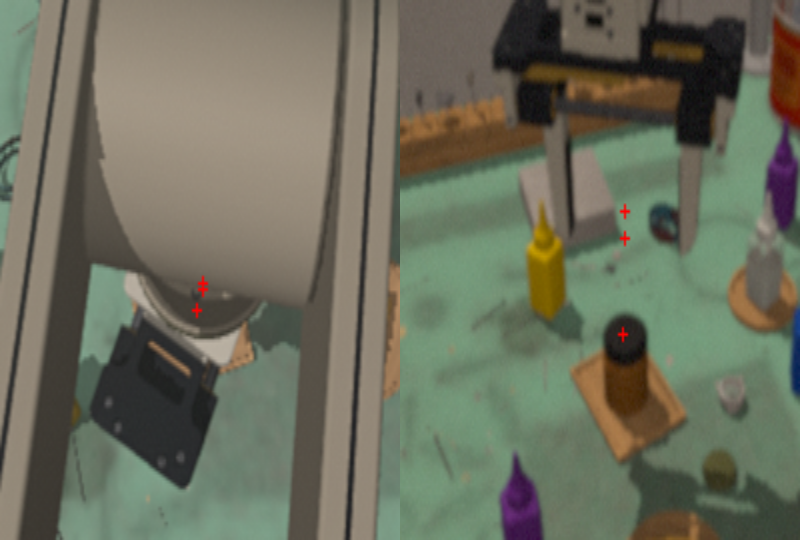

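Fingertips in the side crop are at about (234,178) and (293,184) px, roughly 1–2 px from the prediction. That supports the averaged offset, so I go down and grip the jar.

```bash
python3 -m crank '[[[1,0.019,-0.033,0.4,0,0,0],[1,0.019,-0.033,0.6,0,0,0],[1,0.019,-0.033,0.75,0,0,0],[1,0.019,-0.033,0.77,0,0,0],[1,0.019,-0.033,0.77,0,0,0]]]'
python3 -m crank '[[[-1,0,0,0,0,0,0],[-1,0,0,0,0,0,0],[-1,0,0,0,0,0,0],[-1,0,0,0,0,0,0],[-1,0,0,0,0,0,0],[-1,0,0,0,0,0,0],[-1,0,0,0,0,0,0],[-1,0,0,0,0,0,0]]]'
python3 go.py .456 -.009 .085 -26 .52 .085 .085 -26 .52 .085 .033 -26
```

```text
time_s: 3.6
tool_pos: [0.4558, -0.0088, 0.0352]
orientation: [0.0, 0.851, 0.525, -0.0]
wrist_force: [-0.4, -0.4, -0.6]
opening: 0.998
finger_force: 0.0
time_s: 4.4
tool_pos: [0.4557, -0.0073, 0.0347]
orientation: [0.0, 0.85, 0.526, 0.0]
wrist_force: [-0.9, 0.3, 0.4]
opening: 0.447
finger_force: 30.0
now [ 0.4557 -0.0073  0.0347] phi -26.5 q6 19 open 0.447 t 4.4 F [-0.9  0.3  0.4]
shift [-0.009, 0.007, -0.335] turn [0.0, -0.0, -0.006] rows>= 1.0
shift [0.75, 0.109, 0.0] turn [0.0, 0.0, 0.0] rows>= 2.3
shift [0.0, 0.0, 0.347] turn [0.0, 0.0, 0.0] rows>= 1.0
```

Jar gripped (opening 41.6 mm). I'll park it on clear bench at (0.52, 0.085), away from the low lamp.

```bash
python3 -m crank '[[[-1,0,0,-0.15,0,0,0],[-1,0,0,-0.33,0,0,0],[-1,0,0,-0.33,0,0,0]]]' >/dev/null
python3 -m crank '[[[-1,0.15,0.02,0,0,0,0],[-1,0.35,0.05,0,0,0,0],[-1,0.55,0.08,0,0,0,0],[-1,0.7,0.1,0,0,0,0],[-1,0.75,0.109,0,0,0,0],[-1,0.75,0.109,0,0,0,0]]]'
python3 go.py .52 .085 .033 -26
```

```text
time_s: 5.3
tool_pos: [0.5202, 0.0864, 0.0832]
orientation: [-0.0, 0.85, 0.527, -0.001]
wrist_force: [-1.1, -0.1, -1.1]
opening: 0.451
finger_force: 30.0
now [0.5202 0.0864 0.0832] phi -26.4 q6 30 open 0.451 t 5.3 F [-1.1 -0.1 -1.1]
shift [-0.009, 0.004, 0.335] turn [-0.001, 0.001, -0.005] rows>= 1.0
```

```bash
python3 -m crank '[[[-1,0,0,0.15,0,0,0],[-1,0,0,0.27,0,0,0],[-1,0,0,0.31,0,0,0],[-1,0,0,0.33,0,0,0],[-1,0,0,0.34,0,0,0],[-1,0,0,0.34,0,0,0]]]'
```

```text
time_s: 5.9
tool_pos: [0.521, 0.0858, 0.0339]
orientation: [0.0, 0.851, 0.526, 0.0]
wrist_force: [-0.5, -0.2, -0.9]
opening: 0.442
finger_force: 30.0
```

```bash
python3 -m crank '[[[-1,0,0,0.006,0,0,0],[-1,0,0,0.012,0,0,0],[-1,0,0,0.012,0,0,0]]]'
python3 -c "
from h import *
for i in range(3): print(r.observe()['tool_pos'],r.observe()['wrist_force'])"
```

```text
time_s: 6.2
tool_pos: [0.5209, 0.086, 0.0317]
orientation: [0.0, 0.85, 0.526, 0.0]
wrist_force: [1.6, -0.5, -0.6]
opening: 0.443
finger_force: 30.0
[0.52085482 0.08603163 0.03171331] [ 1.55783725 -0.53097339 -0.60584567]
[0.52085482 0.08603163 0.03171331] [ 1.55783725 -0.53097339 -0.60584567]
[0.52085482 0.08603163 0.03171331] [ 1.55783725 -0.53097339 -0.60584567]
```

```bash
python3 -m crank '[[[0.5,0,0,0,0,0,0],[0.5,0,0,0,0,0,0],[0.5,0,0,0,0,0,0],[0.5,0,0,0,0,0,0]]]'
python3 -m crank '[[[0.5,0,0,-0.2,0,0,0],[0.5,0,0,-0.5,0,0,0],[0.5,0,0,-0.7,0,0,0],[0.5,0,0,-0.7,0,0,0]]]'
python3 go.py .49 -.03 .14 30 .4545 -.162 .12 74.4 .4545 -.162 .027 74.4
python3 - <<'E'
from h import *
S=r.snapshot("side");T=r.snapshot("top")
im=S["color"].copy(); 
cv2.imwrite("pics/p1.png",np.hstack([cv2.resize(im[100:300,180:430],None,fx=2.0,fy=2.0)]))
E
```

```text
time_s: 6.6
tool_pos: [0.5206, 0.086, 0.0314]
orientation: [0.0, 0.85, 0.526, 0.0]
wrist_force: [0.2, -0.4, -0.2]
opening: 0.726
finger_force: 0.0
time_s: 7.0
tool_pos: [0.5241, 0.0862, 0.1422]
orientation: [0.002, 0.85, 0.526, 0.004]
wrist_force: [0.9, -0.2, 0.9]
opening: 0.75
finger_force: 0.0
now [0.5241 0.0862 0.1422] phi -26.5 q6 30 open 0.75 t 7.0 F [ 0.9 -0.2  0.9]
shift [-0.795, 0.143, 0.012] turn [0.006, -0.0, -0.628] rows>= 6.6
shift [-0.644, -0.645, 0.133] turn [0.0, 0.0, -0.493] rows>= 5.2
shift [0.0, 0.0, 0.62] turn [0.0, 0.0, 0.0] rows>= 1.9
```

View pics/p1.png

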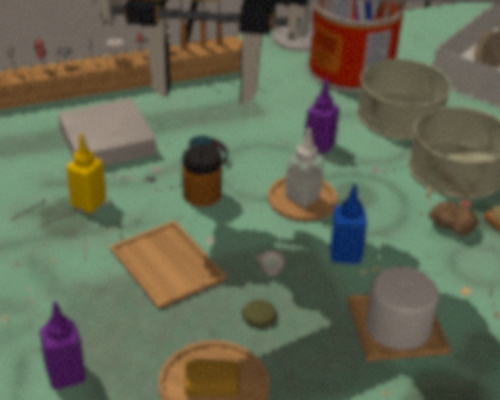

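The jar stands upright on the bench at crop (202,172) and the oblong tray is free. Next is the wax.

```bash
python3 -m crank '[[[0.1,-0.795,0.143,0.012,0,0,-0.63],[0.1,-0.795,0.143,0.012,0,0,-0.63],[0.1,-0.795,0.143,0.012,0,0,-0.63],[0.1,-0.795,0.143,0.012,0,0,-0.63],[0.1,-0.795,0.143,0.012,0,0,-0.63],[0.1,-0.795,0.143,0.012,0,0,-0.63],[0.1,-0.795,0.143,0.012,0,0,-0.63]]]' >/dev/null
python3 -m crank '[[[0.1,-0.644,-0.645,0.133,0,0,-0.493],[0.1,-0.644,-0.645,0.133,0,0,-0.493],[0.1,-0.644,-0.645,0.133,0,0,-0.493],[0.1,-0.644,-0.645,0.133,0,0,-0.493],[0.1,-0.644,-0.645,0.133,0,0,-0.493],[0.1,-0.644,-0.645,0.133,0,0,-0.493],[0.1,-0.644,-0.645,0.133,0,0,-0.493]]]'
python3 go.py .4545 -.162 .12 74.4 .4545 -.162 .027 74.4
python3 - <<'E'
from h import *
S=r.snapshot("side");T=r.snapshot("top")
cv2.imwrite("pics/w1.png",np.hstack([cv2.resize(T["color"][180:320,230:430],None,fx=2,fy=4),cv2.resize(S["color"][190:330,220:420],None,fx=2,fy=4)]))
print(proj(S,r.observe()["tool_pos"]-[0,0,.019]),proj(T,r.observe()["tool_pos"]))
E
```

```text
time_s: 8.5
tool_pos: [0.4501, -0.1621, 0.1127]
orientation: [-0.002, 0.134, 0.991, 0.001]
wrist_force: [-0.2, 0.8, 0.5]
opening: 0.554
finger_force: 0.0
now [ 0.4501 -0.1621  0.1127] phi 74.6 q6 -101 open 0.554 t 8.5 F [-0.2  0.8  0.5]
shift [-0.028, 0.008, -0.049] turn [0.0, -0.002, 0.002] rows>= 0.2
shift [0.0, 0.0, 0.62] turn [0.0, 0.0, 0.0] rows>= 1.9
[[282.72853287 255.24811495]] [[396.90088555 253.48897635]]
```

View pics/w1.png

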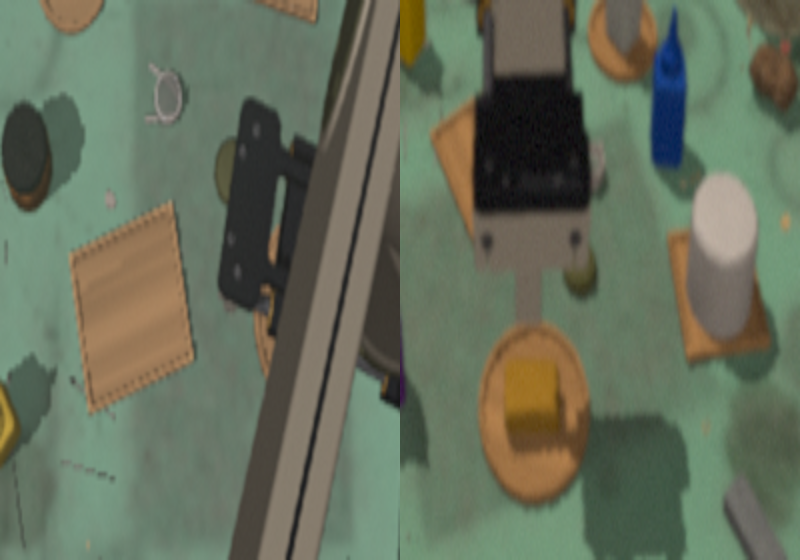

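```bash
python3 -m crank '[[[0.1,-0.028,0.008,0.3,0,0,0],[0.1,-0.028,0.008,0.45,0,0,0],[0.1,-0.028,0.008,0.54,0,0,0],[0.1,-0.028,0.008,0.565,0,0,0],[0.1,-0.028,0.008,0.565,0,0,0]]]'
python3 -m crank '[[[-1,0,0,0,0,0,0],[-1,0,0,0,0,0,0],[-1,0,0,0,0,0,0],[-1,0,0,0,0,0,0],[-1,0,0,0,0,0,0],[-1,0,0,0,0,0,0]]]'
python3 go.py .4545 -.162 .06 74.4 .458 -.0075 .06 15 .458 -.0075 .027 15
```

```text
time_s: 9.1
tool_pos: [0.4557, -0.1623, 0.0299]
orientation: [-0.0, 0.135, 0.991, 0.0]
wrist_force: [-0.5, 0.3, 0.8]
opening: 0.554
finger_force: 0.0
time_s: 9.7
tool_pos: [0.4565, -0.1627, 0.0308]
orientation: [0.001, 0.135, 0.991, -0.0]
wrist_force: [-0.9, 0.8, 7.4]
opening: 0.313
finger_force: 30.1
now [ 0.4565 -0.1627  0.0308] phi 74.5 q6 -100 open 0.313 t 9.7 F [-0.9  0.8  7.4]
shift [0.014, 0.001, -0.194] turn [-0.0, 0.001, 0.002] rows>= 0.6
shift [0.255, 0.998, 0.0] turn [0.0, 0.0, 0.66] rows>= 6.9
shift [0.0, 0.0, 0.22] turn [0.0, 0.0, 0.0] rows>= 0.7
```

```bash
python3 -m crank '[[[-1,0,0,-0.05,0,0,0],[-1,0,0,-0.1,0,0,0],[-1,0,0,-0.2,0,0,0],[-1,0,0,-0.2,0,0,0]]]'
python3 - <<'E'
from h import *
S=r.snapshot("side")
cv2.imwrite("pics/w2.png",cv2.resize(S["color"][210:330,220:380],None,fx=4,fy=4))
E
python3 go.py .458 -.0075 .06 15
```

```text
time_s: 10.1
tool_pos: [0.4573, -0.1631, 0.0622]
orientation: [0.002, 0.135, 0.991, -0.001]
wrist_force: [0.6, 0.2, -1.2]
opening: 0.317
finger_force: 30.0
now [ 0.4568 -0.1629  0.0612] phi 74.5 q6 -100 open 0.315 t 10.15 F [ 0.2  0.  -1.5]
shift [0.268, 1.001, 0.007] turn [0.001, 0.002, 0.662] rows>= 6.9
```

View pics/w2.png

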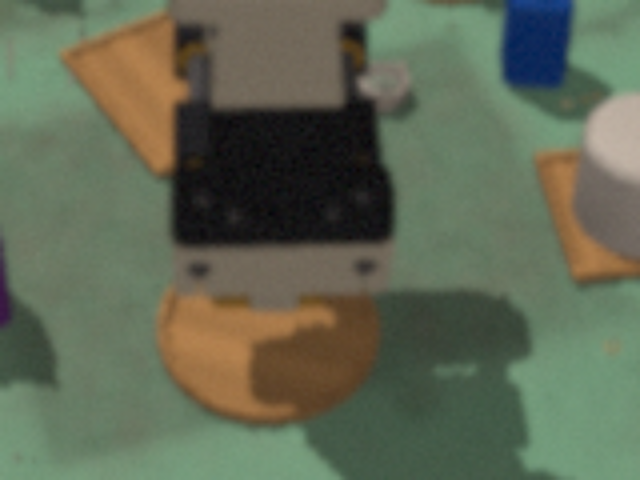

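Wax lifted level and centred, with yellow visible at crop x 213–345 either side of the finger at 275. Now to the oblong tray.

```bash
python3 -m crank '[[[-1,0.05,0.2,-0.05,0,0,0.1],[-1,0.1,0.4,-0.05,0,0,0.2],[-1,0.17,0.65,-0.05,0,0,0.3],[-1,0.22,0.85,-0.05,0,0,0.4],[-1,0.268,0.97,-0.05,0,0,0.5],[-1,0.268,1,-0.05,0,0,0.58],[-1,0.268,1,-0.05,0,0,0.66],[-1,0.268,1,-0.05,0,0,0.66],[-1,0.268,1,-0.05,0,0,0.66]]]'
python3 go.py .458 -.0075 .033 15
python3 - <<'E'
from h import *
S=r.snapshot("side")
cv2.imwrite("pics/w3.png",cv2.resize(S["color"][170:270,200:340],None,fx=4,fy=4))
E
```

```text
time_s: 11.05
tool_pos: [0.4567, -0.0071, 0.0669]
orientation: [-0.0, 0.606, 0.795, -0.0]
wrist_force: [0.6, -0.5, -0.3]
opening: 0.312
finger_force: 30.0
now [ 0.4567 -0.0071  0.0669] phi 15.4 q6 -23 open 0.312 t 11.05 F [ 0.6 -0.5 -0.3]
shift [-0.005, 0.008, 0.226] turn [-0.0, -0.0, 0.004] rows>= 0.7
```

View pics/w3.png

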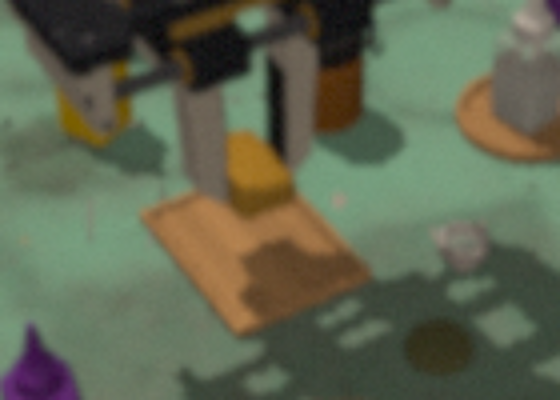

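```bash
python3 -m crank '[[[-1,0,0.005,0.1,0,0,0],[-1,0,0.005,0.18,0,0,0],[-1,0,0.005,0.22,0,0,0],[-1,0,0.005,0.235,0,0,0],[-1,0,0.005,0.235,0,0,0]]]'
python3 -m crank '[[[-1,0,0,0.005,0,0,0],[-1,0,0,0.005,0,0,0]]]'
```

```text
time_s: 11.6
tool_pos: [0.4574, -0.0069, 0.0318]
orientation: [-0.0, 0.608, 0.794, -0.0]
wrist_force: [-0.4, 0.2, -0.3]
opening: 0.319
finger_force: 30.0
time_s: 11.8
tool_pos: [0.4581, -0.007, 0.0318]
orientation: [0.0, 0.608, 0.794, 0.0]
wrist_force: [0.9, -0.6, -0.6]
opening: 0.312
finger_force: 30.0
```

```bash
for i in 1 2 3; do python3 -m crank '[[[-1,0,0,0.005,0,0,0],[-1,0,0,0.005,0,0,0]]]' | grep -E "tool_pos|wrist"; done
```

```text
tool_pos: [0.458, -0.0069, 0.0309]
wrist_force: [0.2, 0.9, -0.7]
tool_pos: [0.4581, -0.0069, 0.0309]
wrist_force: [-3.5, 0.6, 9.3]
tool_pos: [0.4581, -0.0069, 0.0308]
wrist_force: [-8.8, 1.2, 17.9]
```

```bash
python3 -m crank '[[[-1,0,0,-0.008,0,0,0],[0,0,0,-0.008,0,0,0],[0,0,0,-0.008,0,0,0],[0,0,0,-0.008,0,0,0]]]'
python3 -m crank '[[[0.9,0,0,-0.2,0,0,0],[1,0,0,-0.5,0,0,0],[1,0,0,-0.6,0,0,0],[1,0,0,-0.6,0,0,0]]]'
python3 go.py .545 -.08 .13 15 .631 -.145 .13 15 .631 -.145 .033 15
```

```text
time_s: 12.8
tool_pos: [0.4576, -0.0069, 0.0302]
orientation: [-0.0, 0.608, 0.794, -0.0]
wrist_force: [-0.4, 0.3, 0.3]
opening: 0.488
finger_force: 0.0
time_s: 13.2
tool_pos: [0.46, -0.0072, 0.1234]
orientation: [0.003, 0.608, 0.794, 0.001]
wrist_force: [1.2, 0.1, -0.7]
opening: 0.792
finger_force: 0.0
now [ 0.46   -0.0072  0.1234] phi 15.1 q6 -22 open 0.792 t 13.2 F [ 1.2  0.1 -0.7]
shift [-0.617, 0.42, -0.04] turn [0.003, 0.001, 0.002] rows>= 2.2
shift [-0.567, 0.442, 0.0] turn [0.0, 0.0, 0.0] rows>= 2.2
shift [0.0, 0.0, 0.647] turn [0.0, 0.0, 0.0] rows>= 1.9
```

```bash
python3 -m crank '[[[1,-0.617,0.42,-0.04,0,0,0],[1,-0.617,0.42,-0.04,0,0,0],[1,-0.617,0.42,-0.04,0,0,0]]]' >/dev/null
python3 -m crank '[[[1,-0.567,0.442,0,0,0,0],[1,-0.567,0.442,0,0,0,0],[1,-0.567,0.442,0,0,0,0],[1,-0.567,0.442,0,0,0,0],[1,-0.567,0.442,0,0,0,0]]]'
python3 go.py .631 -.145 .033 15
python3 - <<'E'
from h import *
S=r.snapshot("side");T=r.snapshot("top")
cv2.imwrite("pics/c1.png",np.hstack([cv2.resize(T["color"][180:320,230:430],None,fx=2,fy=4),cv2.resize(S["color"][170:310,220:420],None,fx=2,fy=4)]))
o=r.observe()["tool_pos"]-[0,0,.019]; print(proj(S,o),proj(S,[.631,-.145,.051]))
E
```

```text
time_s: 14.0
tool_pos: [0.6276, -0.1436, 0.1249]
orientation: [-0.001, 0.608, 0.794, -0.0]
wrist_force: [-0.3, 0.3, 0.6]
opening: 1.0
finger_force: 0.0
now [ 0.6276 -0.1436  0.1249] phi 15.1 q6 -33 open 1.0 t 14.0 F [-0.3  0.3  0.6]
shift [-0.016, 0.021, 0.613] turn [-0.001, -0.001, 0.002] rows>= 1.8
[[384.23296696 218.70354901]] [[381.52780265 243.92986875]]
```

View pics/c1.png

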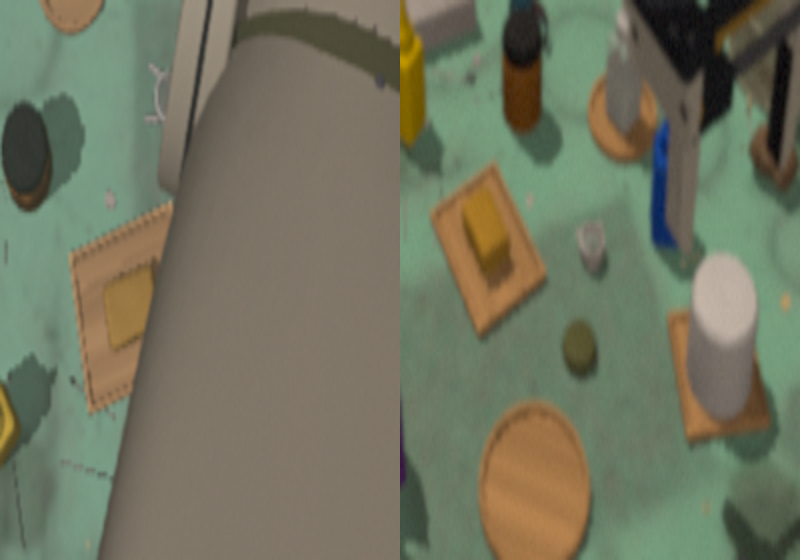

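Wax lies lengthwise in the oblong tray at crop (487,230). Now the cup.

```bash
python3 -m crank '[[[1,-0.016,0.015,0.3,0,0,0],[1,-0.016,0.015,0.5,0,0,0],[1,-0.016,0.015,0.6,0,0,0],[1,-0.016,0.015,0.613,0,0,0],[1,-0.016,0.015,0.613,0,0,0]]]'
python3 -m crank '[[[-1,0,0,0,0,0,0],[-1,0,0,0,0,0,0],[-1,0,0,0,0,0,0],[-1,0,0,0,0,0,0],[-1,0,0,0,0,0,0],[-1,0,0,0,0,0,0]]]'
python3 -m crank '[[[-1,0,0,-0.1,0,0,0],[-1,0,0,-0.3,0,0,0],[-1,0,0,-0.3,0,0,0]]]'
python3 go.py .545 -.153 .078 15 .456 -.1615 .078 15
```

```text
time_s: 14.6
tool_pos: [0.632, -0.1461, 0.0355]
orientation: [0.0, 0.608, 0.794, 0.0]
wrist_force: [0.5, 0.2, 0.8]
opening: 1.0
finger_force: 0.0
time_s: 15.2
tool_pos: [0.6319, -0.1463, 0.0347]
orientation: [0.0, 0.608, 0.794, 0.0]
wrist_force: [-0.6, 0.2, 1.3]
opening: 0.611
finger_force: 30.0
time_s: 15.5
tool_pos: [0.6349, -0.1473, 0.0852]
orientation: [0.004, 0.608, 0.794, 0.001]
wrist_force: [1.1, 0.1, 0.7]
opening: 0.612
finger_force: 30.0
now [ 0.6349 -0.1473  0.0852] phi 15.1 q6 -33 open 0.612 t 15.5 F [1.1 0.1 0.7]
shift [0.12, -0.589, 0.044] turn [0.004, 0.003, 0.002] rows>= 1.8
shift [0.099, -0.588, 0.0] turn [0.0, 0.0, 0.0] rows>= 1.8
```

```bash
python3 -m crank '[[[-1,0.03,-0.15,0,0,0,0],[-1,0.06,-0.35,0,0,0,0],[-1,0.1,-0.55,0,0,0,0],[-1,0.14,-0.75,0,0,0,0],[-1,0.16,-0.9,0,0,0,0],[-1,0.17,-0.98,0,0,0,0],[-1,0.17,-0.98,0,0,0,0],[-1,0.17,-0.98,0,0,0,0]]]'
python3 go.py .456 -.1615 .078 15
```

```text
time_s: 16.3
tool_pos: [0.4841, -0.1603, 0.08]
orientation: [0.001, 0.608, 0.794, 0.0]
wrist_force: [0.1, 0.2, -0.6]
opening: 0.604
finger_force: 30.0
now [ 0.4841 -0.1603  0.08  ] phi 15.1 q6 -39 open 0.604 t 16.3 F [ 0.1  0.2 -0.6]
shift [0.041, -0.183, 0.013] turn [0.001, 0.0, 0.001] rows>= 0.6
```

```bash
python3 -m crank '[[[-1,0.02,-0.09,0,0,0,0],[-1,0.041,-0.17,0,0,0,0],[-1,0.041,-0.183,0,0,0,0],[-1,0.041,-0.183,0,0,0,0]]]' >/dev/null
python3 -m crank '[[[-1,0,0,0.1,0,0,0],[-1,0,0,0.2,0,0,0],[-1,0,0,0.27,0,0,0],[-1,0,0,0.28,0,0,0],[-1,0,0,0.28,0,0,0]]]'
for i in 1 2; do python3 -m crank '[[[-1,0,0,0.005,0,0,0],[-1,0,0,0.005,0,0,0]]]' | grep -E "tool_pos|wrist"; done
```

```text
time_s: 17.2
tool_pos: [0.4552, -0.1612, 0.0372]
orientation: [-0.0, 0.608, 0.794, -0.0]
wrist_force: [0.1, -0.5, -1.0]
opening: 0.611
finger_force: 30.0
tool_pos: [0.4557, -0.1616, 0.0373]
wrist_force: [-0.3, -0.4, -1.5]
tool_pos: [0.4552, -0.1614, 0.0362]
wrist_force: [-0.1, 0.3, -0.6]
```

```bash
for i in 1 2 3; do python3 -m crank '[[[-1,0,0,0.004,0,0,0],[-1,0,0,0.004,0,0,0]]]' | grep -E "tool_pos|wrist"; done
```

```text
tool_pos: [0.455, -0.1613, 0.0353]
wrist_force: [0.1, 1.1, -1.7]
tool_pos: [0.455, -0.1613, 0.0347]
wrist_force: [0.2, 0.3, 0.0]
tool_pos: [0.4551, -0.1613, 0.0346]
wrist_force: [-3.6, 1.8, 5.9]
```

```bash
python3 -m crank '[[[-1,0,0,-0.004,0,0,0],[1,0,0,-0.004,0,0,0],[1,0,0,-0.004,0,0,0],[1,0,0,-0.004,0,0,0],[1,0,0,-0.004,0,0,0]]]'
python3 -m crank '[[[1,0,0,-0.2,0,0,0],[1,0,0,-0.5,0,0,0],[1,0,0,-0.7,0,0,0],[1,0,0,-0.7,0,0,0],[1,0,0,-0.7,0,0,0]]]'
python3 - <<'E'
from h import *
import pickle
S=r.snapshot("side");T=r.snapshot("top"); pickle.dump((T,S),open("s1.pkl","wb"))
a=cv2.resize(T["color"][145:195,240:295],None,fx=7,fy=7,interpolation=cv2.INTER_CUBIC)
b=cv2.resize(S["color"][160:220,305:360],None,fx=7,fy=7,interpolation=cv2.INTER_CUBIC)
im=np.zeros((420,770,3),np.uint8); im[:350,:385]=a; im[:,385:]=b; cv2.imwrite("pics/b1.png",im)
cv2.imwrite("pics/b2.png",S["color"])
E
```

```text
time_s: 18.7
tool_pos: [0.455, -0.1613, 0.0346]
orientation: [-0.0, 0.608, 0.794, -0.0]
wrist_force: [-1.0, 0.3, -0.7]
opening: 0.902
finger_force: 0.0
time_s: 19.2
tool_pos: [0.4556, -0.1616, 0.1403]
orientation: [0.001, 0.608, 0.794, 0.0]
wrist_force: [-0.4, 0.2, 0.1]
opening: 1.0
finger_force: 0.0
```

View pics/b1.png

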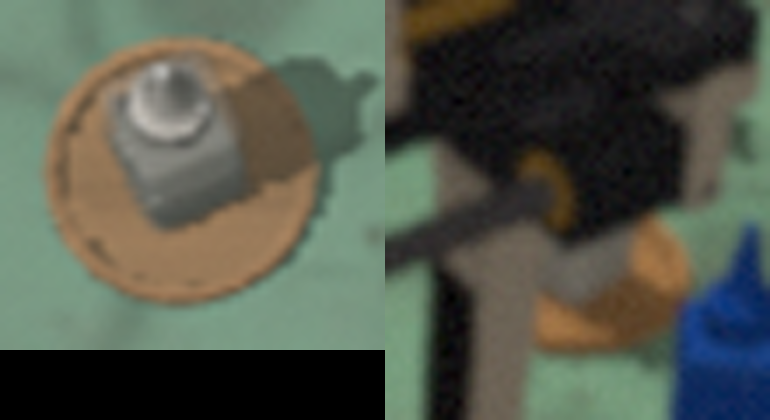

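View pics/b2.png

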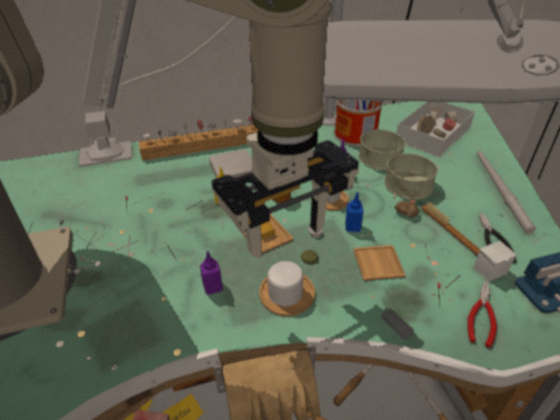

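The cup stands centred in the large round tray at (287,287). The top crop shows the bottle's base front edge from (162,230) to (250,192) and its shoulder edge from about (150,193) to (243,155), which give its yaw.

Run:
```python
from h import *; import pickle
T,S=pickle.load(open("s1.pkl","rb"))
q=lambda x,y:(240+x/7,145+y/7)
for z,a,b in((.003,(162,230),(250,192)),(.055,(150,193),(243,155))):
    A,B=onz(T,*q(*a),z)[:2],onz(T,*q(*b),z)[:2]; d=B-A; print(A.round(4),B.round(4),"len",np.linalg.norm(d).round(4),"ang",np.degrees(np.arctan2(d[1],d[0])).round(1))
    n=np.array([-d[1],d[0]])/np.linalg.norm(d); print("centre",((A+B)/2+.015*n).round(4),((A+B)/2-.015*n).round(4))
print("nozzle collar",onz(T,*q(170,103),.062),"tray",onz(T,*q(183,170),.006))
t=r.boxes_of("bottle",T); print([b["rect"] for b in t[:5]])
print([b["rect"] for b in r.boxes_of("square_tray",T)[:2]],[b["rect"] for b in r.boxes_of("square_tray",S)[:2]])
cv2.imwrite("pics/sq.png",np.hstack([cv2.resize(T["color"][130:200,330:410],None,fx=4.8,fy=6,interpolation=cv2.INTER_CUBIC),cv2.resize(S["color"][230:300,340:420],None,fx=4.8,fy=6,interpolation=cv2.INTER_CUBIC)]))
```

```text
[0.6002 0.0548] [0.6106 0.0318] len 0.0252 ang -65.7
centre [0.6191 0.0495] [0.5917 0.0371]
[0.5959 0.0546] [0.6057 0.0317] len 0.0249 ang -66.8
centre [0.6146 0.049 ] [0.587  0.0372]
nozzle collar [0.61689034 0.0495399  0.062     ] tray [0.61567604 0.04932727 0.006     ]
[[254.7, 151.9, 274.6, 178.5], [308.1, 149.7, 328.6, 174.8], [218.4, 273.2, 239.1, 297.1], [204.7, 121.5, 231.0, 148.3], [304.7, 194.7, 321.2, 210.1]]
[[348.0, 140.5, 394.5, 178.7]] [[353.2, 245.4, 406.0, 278.2]]
```

View pics/sq.png

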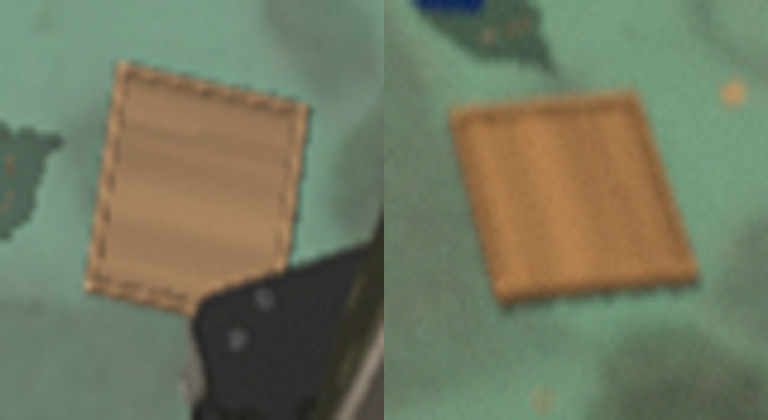

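```bash
python3 go.py .535 -.055 .15 20 .6175 .0475 .15 24.5
```

```text
now [ 0.4541 -0.1608  0.138 ] phi 15.1 q6 -41 open 1.005 t 19.45 F [-0.6  0.3 -0.3]
shift [0.54, 0.705, -0.08] turn [-0.001, -0.001, -0.054] rows>= 2.7
shift [0.454, 0.751, 0.0] turn [0.0, 0.0, -0.05] rows>= 2.6
```

```bash
python3 -m crank '[[[0.4,0.2,0.25,-0.08,0,0,-0.05],[0.4,0.54,0.705,-0.08,0,0,-0.05],[0.4,0.54,0.705,-0.08,0,0,-0.05],[0.4,0.54,0.705,-0.08,0,0,-0.05]]]' >/dev/null
python3 -m crank '[[[0.4,0.454,0.751,0,0,0,-0.05],[0.4,0.454,0.751,0,0,0,-0.05],[0.4,0.454,0.751,0,0,0,-0.05],[0.4,0.454,0.751,0,0,0,-0.05],[0.4,0.454,0.751,0,0,0,-0.05]]]'
python3 go.py .6175 .0475 .041 24.5
python3 - <<'E'
from h import *
S=r.snapshot("side")
cv2.imwrite("pics/b3.png",cv2.resize(S["color"][80:220,260:420],None,fx=4,fy=4))
E
```

```text
time_s: 20.35
tool_pos: [0.6185, 0.0465, 0.1502]
orientation: [-0.001, 0.543, 0.84, -0.001]
wrist_force: [-1.1, -0.4, 0.1]
opening: 0.703
finger_force: 0.0
now [0.6185 0.0465 0.1502] phi 24.2 q6 -25 open 0.703 t 20.35 F [-1.1 -0.4  0.1]
shift [0.008, -0.001, 0.728] turn [-0.002, -0.0, -0.003] rows>= 2.2
```

View pics/b3.png

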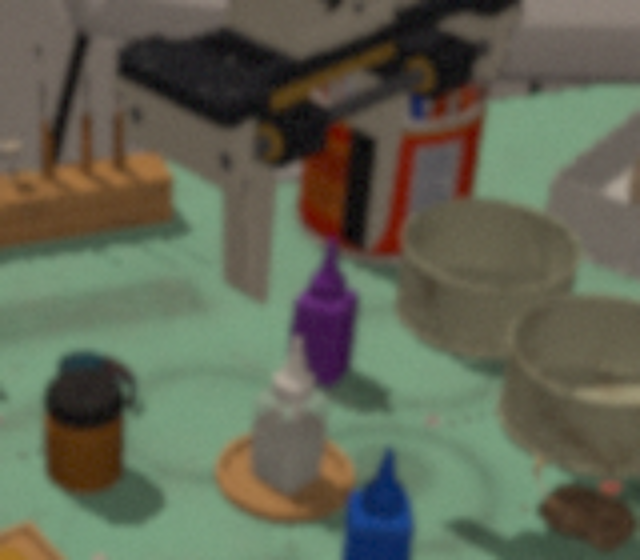

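Both fingers straddle the bottle and the path down is clear. That was my 14th and last picture, so from here I check with numbers.

```bash
python3 -m crank '[[[0.4,0.008,0,0.25,0,0,0],[0.4,0.008,0,0.5,0,0,0],[0.4,0.008,0,0.65,0,0,0],[0.4,0.008,0,0.72,0,0,0],[0.4,0.008,0,0.725,0,0,0],[0.4,0.008,0,0.725,0,0,0]]]'
python3 -m crank '[[[-1,0,0,0,0,0,0],[-1,0,0,0,0,0,0],[-1,0,0,0,0,0,0],[-1,0,0,0,0,0,0],[-1,0,0,0,0,0,0],[-1,0,0,0,0,0,0]]]'
python3 go.py .6306 -.0442 .135 -10
```

```text
time_s: 21.0
tool_pos: [0.6193, 0.0469, 0.0442]
orientation: [0.001, 0.544, 0.839, 0.0]
wrist_force: [-0.3, 1.2, 0.7]
opening: 0.703
finger_force: 0.0
time_s: 21.6
tool_pos: [0.6189, 0.0477, 0.0432]
orientation: [0.0, 0.544, 0.839, 0.0]
wrist_force: [0.5, 0.2, 1.7]
opening: 0.322
finger_force: 30.0
now [0.6189 0.0477 0.0432] phi 24.1 q6 -24 open 0.322 t 21.6 F [0.5 0.2 1.7]
shift [-0.591, -0.179, -0.612] turn [0.0, 0.0, 0.379] rows>= 4.0
```

```bash
python3 -m crank '[[[-1,0,0,-0.1,0,0,0],[-1,0,0,-0.3,0,0,0],[-1,0,0,-0.5,0,0,0],[-1,0,0,-0.7,0,0,0],[-1,0,0,-0.78,0,0,0],[-1,0,0,-0.78,0,0,0],[-1,0,0,-0.78,0,0,0]]]'
python3 go.py .6246 -.047 .16 7 .6306 -.1442 .16 -10
```

```text
time_s: 22.3
tool_pos: [0.6181, 0.0476, 0.1589]
orientation: [-0.001, 0.544, 0.839, -0.0]
wrist_force: [0.2, 0.3, -0.9]
opening: 0.319
finger_force: 30.0
now [0.6181 0.0476 0.1589] phi 24.1 q6 -24 open 0.319 t 22.3 F [ 0.2  0.3 -0.9]
shift [-0.593, -0.219, -0.007] turn [-0.001, -0.0, 0.19] rows>= 2.0
shift [-0.648, -0.039, 0.0] turn [0.0, 0.0, 0.189] rows>= 2.0
```

```bash
python3 -m crank '[[[-1,-0.1,-0.04,0,0,0,0.05],[-1,-0.25,-0.09,0,0,0,0.1],[-1,-0.42,-0.15,0,0,0,0.15],[-1,-0.593,-0.219,0,0,0,0.19]]]' >/dev/null
python3 -m crank '[[[-1,-0.2,-0.01,0,0,0,0.06],[-1,-0.4,-0.02,0,0,0,0.12],[-1,-0.55,-0.03,0,0,0,0.189],[-1,-0.63,-0.039,0,0,0,0.189],[-1,-0.648,-0.039,0,0,0,0.189],[-1,-0.648,-0.039,0,0,0,0.189]]]'
python3 go.py .6306 -.1442 .0475 -10
```

```text
time_s: 23.3
tool_pos: [0.6306, -0.1437, 0.1587]
orientation: [-0.001, 0.765, 0.644, -0.0]
wrist_force: [-0.5, 0.4, -1.1]
opening: 0.32
finger_force: 30.0
now [ 0.6306 -0.1437  0.1587] phi -9.8 q6 -8 open 0.32 t 23.3 F [-0.5  0.4 -1.1]
shift [-0.004, 0.002, 0.741] turn [-0.001, -0.0, 0.002] rows>= 2.2
```

```bash
python3 -m crank '[[[-1,-0.004,0,0.2,0,0,0],[-1,-0.004,0,0.4,0,0,0],[-1,-0.004,0,0.58,0,0,0],[-1,-0.004,0,0.68,0,0,0],[-1,-0.004,0,0.73,0,0,0],[-1,-0.004,0,0.745,0,0,0],[-1,-0.004,0,0.745,0,0,0]]]'
for i in 1 2 3; do python3 -m crank '[[[-1,0,0,0.005,0,0,0],[-1,0,0,0.005,0,0,0]]]' | grep -E "tool_pos|wrist"; done
```

```text
time_s: 24.0
tool_pos: [0.6318, -0.1447, 0.0492]
orientation: [0.001, 0.766, 0.643, 0.0]
wrist_force: [0.4, 0.0, -0.6]
opening: 0.323
finger_force: 30.0
tool_pos: [0.632, -0.1451, 0.0488]
wrist_force: [0.7, 0.2, -0.1]
tool_pos: [0.6313, -0.1449, 0.047]
wrist_force: [0.5, -0.0, -1.4]
tool_pos: [0.631, -0.1448, 0.0458]
wrist_force: [0.4, 0.2, -1.5]
```

```bash
for i in 1 2 3 4; do python3 -m crank '[[[-1,0,0,0.004,0,0,0],[-1,0,0,0.004,0,0,0]]]' | grep -E "tool_pos|wrist"; done
```

```text
tool_pos: [0.631, -0.1448, 0.0452]
wrist_force: [0.9, 0.1, -0.4]
tool_pos: [0.631, -0.1448, 0.0446]
wrist_force: [0.2, -0.1, -0.3]
tool_pos: [0.6311, -0.1448, 0.044]
wrist_force: [0.9, -0.4, -0.5]
tool_pos: [0.631, -0.1448, 0.0434]
wrist_force: [0.0, -0.3, -0.3]
```

```bash
for i in 1 2 3; do python3 -m crank '[[[-1,0,0,0.003,0,0,0],[-1,0,0,0.003,0,0,0]]]' | grep -E "tool_pos|wrist"; done
```

```text
tool_pos: [0.6312, -0.1448, 0.0432]
wrist_force: [-0.2, -0.0, 1.3]
tool_pos: [0.6312, -0.1448, 0.0432]
wrist_force: [-2.0, 0.5, 5.8]
tool_pos: [0.6312, -0.1448, 0.0432]
wrist_force: [-4.3, 1.5, 9.5]
```

```bash
python3 -m crank '[[[-1,0,0,-0.006,0,0,0],[0.4,0,0,-0.006,0,0,0],[0.4,0,0,-0.006,0,0,0],[0.4,0,0,-0.006,0,0,0],[0.4,0,0,-0.006,0,0,0]]]'
python3 -m crank '[[[0.4,0,0,-0.2,0,0,0],[0.4,0,0,-0.5,0,0,0],[0.4,0,0,-0.75,0,0,0],[0.4,0,0,-0.75,0,0,0],[0.4,0,0,-0.75,0,0,0]]]'
python3 go.py .57 -.03 .155 -26 .5206 .0858 .13 -26
```

```text
time_s: 26.5
tool_pos: [0.631, -0.1448, 0.0429]
orientation: [-0.0, 0.766, 0.643, -0.0]
wrist_force: [-0.3, -0.1, 0.5]
opening: 0.611
finger_force: 0.0
time_s: 27.0
tool_pos: [0.632, -0.145, 0.1571]
orientation: [0.001, 0.766, 0.643, 0.001]
wrist_force: [-0.0, 0.5, -0.2]
opening: 0.699
finger_force: 0.0
now [ 0.632  -0.145   0.1571] phi -10.0 q6 -7 open 0.699 t 27.0 F [-0.   0.5 -0.2]
shift [0.684, -0.54, 0.012] turn [0.002, -0.0, 0.178] rows>= 2.6
shift [0.549, -0.634, 0.167] turn [0.0, 0.0, 0.0] rows>= 2.6
```

```bash
python3 -m crank '[[[0.6,0.3,-0.25,0,0,0,0.09],[0.6,0.684,-0.54,0.01,0,0,0.178],[0.6,0.684,-0.54,0.01,0,0,0.178],[0.6,0.684,-0.54,0.01,0,0,0.178]]]' >/dev/null
python3 -m crank '[[[0.6,0.549,-0.634,0.167,0,0,0],[0.6,0.549,-0.634,0.167,0,0,0],[0.6,0.549,-0.634,0.167,0,0,0],[0.6,0.549,-0.634,0.167,0,0,0],[0.6,0.549,-0.634,0.167,0,0,0]]]'
python3 go.py .5206 .0858 .032 -26
python3 - <<'E'
from h import *
S=r.snapshot("side")
for n in("jar","bottle","lens","square_tray"): print(n,[[round(x) for x in b["rect"]] for b in r.boxes_of(n,S)[:5]])
for P in([.52,.086,.054],[.52,.086,0],[.631,-.145,.003],[.631,-.145,.089]): print(proj(S,P))
E
```

```text
time_s: 27.9
tool_pos: [0.5192, 0.0856, 0.1278]
orientation: [-0.0, 0.848, 0.531, -0.001]
wrist_force: [0.0, 0.2, 0.3]
opening: 0.798
finger_force: 0.0
now [0.5192 0.0856 0.1278] phi -25.9 q6 30 open 0.798 t 27.9 F [0.  0.2 0.3]
shift [0.006, 0.009, 0.639] turn [-0.001, 0.001, 0.001] rows>= 1.9
jar [[272, 172, 296, 204]]
bottle [[351, 190, 365, 232], [212, 165, 234, 209], [197, 253, 219, 296], [369, 225, 392, 266], [331, 150, 352, 176]]
lens [[308, 223, 320, 236]]
square_tray [[350, 245, 406, 282], [368, 228, 394, 266]]
[[279.74961637 177.46633537]]
[[279.84683219 198.39236021]]
[[377.70442475 263.48992446]]
[[384.77937489 227.29511907]]
```

```bash
python3 -m crank '[[[0.6,0.006,0.005,0.3,0,0,0],[0.6,0.006,0.005,0.5,0,0,0],[0.6,0.006,0.005,0.6,0,0,0],[0.6,0.006,0.005,0.63,0,0,0],[0.6,0.006,0.005,0.63,0,0,0]]]'
python3 -m crank '[[[-1,0,0,0,0,0,0],[-1,0,0,0,0,0,0],[-1,0,0,0,0,0,0],[-1,0,0,0,0,0,0],[-1,0,0,0,0,0,0],[-1,0,0,0,0,0,0]]]'
python3 -m crank '[[[-1,0,0,-0.1,0,0,0],[-1,0,0,-0.25,0,0,0],[-1,0,0,-0.35,0,0,0],[-1,0,0,-0.35,0,0,0],[-1,0,0,-0.35,0,0,0]]]'
python3 go.py .6177 .0476 .085 -26
```

```text
time_s: 28.65
tool_pos: [0.521, 0.0862, 0.0348]
orientation: [-0.0, 0.848, 0.53, -0.0]
wrist_force: [-0.2, -0.1, -0.7]
opening: 0.8
finger_force: 0.0
time_s: 29.25
tool_pos: [0.5211, 0.0865, 0.0351]
orientation: [0.0, 0.848, 0.53, 0.0]
wrist_force: [-1.2, -1.1, 4.2]
opening: 0.446
finger_force: 30.0
time_s: 29.75
tool_pos: [0.521, 0.0865, 0.0874]
orientation: [0.0, 0.848, 0.53, 0.0]
wrist_force: [-0.1, -1.3, -1.6]
opening: 0.446
finger_force: 30.0
now [0.521  0.0865 0.0874] phi -26.0 q6 30 open 0.446 t 29.75 F [-0.1 -1.3 -1.6]
shift [0.049, 0.693, 0.017] turn [0.001, -0.0, 0.0] rows>= 2.1
```

```bash
python3 -m crank '[[[-1,0.01,0.12,0,0,0,0],[-1,0.02,0.3,0,0,0,0],[-1,0.035,0.5,0,0,0,0],[-1,0.045,0.63,0,0,0,0],[-1,0.049,0.693,0,0,0,0],[-1,0.049,0.693,0,0,0,0],[-1,0.049,0.693,0,0,0,0]]]'
python3 go.py .6177 .0476 .04 -26
```

```text
time_s: 30.45
tool_pos: [0.6162, 0.0478, 0.086]
orientation: [-0.001, 0.848, 0.53, -0.001]
wrist_force: [-0.3, 0.9, -0.6]
opening: 0.443
finger_force: 30.0
now [0.6162 0.0478 0.086 ] phi -26.0 q6 26 open 0.443 t 30.45 F [-0.3  0.9 -0.6]
shift [0.003, 0.01, 0.307] turn [-0.001, 0.001, 0.0] rows>= 0.9
```

```bash
python3 -m crank '[[[-1,0.003,0.005,0.1,0,0,0],[-1,0.003,0.005,0.2,0,0,0],[-1,0.003,0.005,0.27,0,0,0],[-1,0.003,0.005,0.3,0,0,0],[-1,0.003,0.005,0.3,0,0,0]]]'
for i in 1 2 3 4; do python3 -m crank '[[[-1,0,0,0.004,0,0,0],[-1,0,0,0.004,0,0,0]]]' | grep -E "tool_pos|wrist"; done
```

```text
time_s: 30.95
tool_pos: [0.6171, 0.0477, 0.0404]
orientation: [-0.001, 0.848, 0.53, -0.001]
wrist_force: [-0.7, -0.1, -1.2]
opening: 0.441
finger_force: 30.0
tool_pos: [0.6188, 0.0476, 0.0421]
wrist_force: [1.0, -0.8, -1.1]
tool_pos: [0.6186, 0.0476, 0.0413]
wrist_force: [-0.4, -0.2, -0.8]
tool_pos: [0.6183, 0.0476, 0.0403]
wrist_force: [0.3, -0.4, -0.9]
tool_pos: [0.6182, 0.0476, 0.0395]
wrist_force: [-0.7, 1.0, -0.7]
```

```bash
for i in 1 2 3 4; do python3 -m crank '[[[-1,0,0,0.003,0,0,0],[-1,0,0,0.003,0,0,0]]]' | grep -E "tool_pos|wrist"; done
```

```text
tool_pos: [0.6182, 0.0476, 0.0391]
wrist_force: [0.2, -0.1, -0.8]
tool_pos: [0.6182, 0.0476, 0.0387]
wrist_force: [-0.7, -0.9, -0.0]
tool_pos: [0.6182, 0.0476, 0.0382]
wrist_force: [0.0, -0.2, -1.4]
tool_pos: [0.6183, 0.0476, 0.0381]
wrist_force: [-1.7, -0.3, 2.0]
```

```bash
python3 -m crank '[[[0.5,0,0,0,0,0,0],[0.5,0,0,0,0,0,0],[0.5,0,0,0,0,0,0],[0.5,0,0,0,0,0,0]]]' | grep open
python3 -m crank '[[[0.5,0,0,-0.2,0,0,0],[0.5,0,0,-0.5,0,0,0],[0.5,0,0,-0.8,0,0,0],[0.5,0,0,-0.8,0,0,0],[0.5,0,0,-0.8,0,0,0]]]' >/dev/null
python3 go.py .545 -.05 .2 -26 .47 -.16 .22 -26 .39 -.27 .23 -26 .3 -.38 .23 -26
```

```text
opening: 0.723
now [0.6195 0.0476 0.1598] phi -26.0 q6 26 open 0.752 t 33.45 F [-0.6  0.1 -1.2]
shift [-0.802, -0.161, -0.27] turn [0.002, -0.001, 0.0] rows>= 2.6
shift [-0.878, -0.128, -0.133] turn [0.0, 0.0, 0.0] rows>= 2.7
shift [-0.893, -0.158, -0.067] turn [0.0, 0.0, 0.0] rows>= 2.7
shift [-0.922, -0.218, 0.0] turn [0.0, 0.0, 0.0] rows>= 2.8
```

```bash
python3 -m crank '[[[0.5,-0.8,-0.16,-0.27,0,0,0],[0.5,-0.8,-0.16,-0.27,0,0,0],[0.5,-0.8,-0.16,-0.27,0,0,0]]]' >/dev/null
python3 -m crank '[[[0.5,-0.88,-0.13,-0.13,0,0,0],[0.5,-0.88,-0.13,-0.13,0,0,0],[0.5,-0.88,-0.13,-0.13,0,0,0]]]' >/dev/null
python3 -m crank '[[[0.5,-0.89,-0.16,-0.07,0,0,0],[0.5,-0.89,-0.16,-0.07,0,0,0],[0.5,-0.89,-0.16,-0.07,0,0,0]]]' >/dev/null
python3 -m crank '[[[0.5,-0.92,-0.22,0,0,0,0],[0.5,-0.92,-0.22,0,0,0,0],[0.5,-0.92,-0.22,0,0,0,0],[0.5,-0.92,-0.22,0,0,0,0]]]'
python3 - <<'E'
from h import *
T=r.snapshot("top");S=r.snapshot("side")
import pickle;pickle.dump((T,S),open("s2.pkl","wb"))
off=np.array([.002,-.0015])
Z=dict(jar=.057,cup=.051,wax=.021,bottle=.05,lens=.006,small_round_tray=.006,large_round_tray=.006,square_tray=.006,oblong_tray=.006)
for n,z in Z.items():
    for s,k in((T,"T"),(S,"S")):
        for b in r.boxes_of(n,s)[:6]:
            l,t,R,B=b["rect"]; print(n,k,round(b["p"],2),[round(x) for x in b["rect"]],onz(s,(l+R)/2,(t+B)/2,z)[:2].round(4) if k=="T" else "")
hsv=cv2.cvtColor(T["color"],cv2.COLOR_BGR2HSV)
for n,c in dict(jar=(.618,.048),cup=(.456,-.1615),wax=(.458,-.0075),bottle=(.631,-.1445)).items():
    u,v=proj(T,[*c,.03])[0].round().astype(int); print(n,u,v); 
# dark cap and pale cup-top blobs
def blob(m,win,z):
    u0,v0,u1,v1=win; k=np.zeros_like(m); k[v0:v1,u0:u1]=m[v0:v1,u0:u1]
    N,L,st,ce=cv2.connectedComponentsWithStats(k); i=1+np.argmax(st[1:,4]); print(st[i],ce[i].round(1),onz(T,*ce[i],z)[:2]+off)
    c=max(cv2.findContours((L==i).astype(np.uint8),0,2)[0],key=len); print("   minAreaRect",cv2.minAreaRect(c))
g=hsv[...,2]
print("cap");blob((g<60).astype(np.uint8),(245,135,290,185),.057)
print("cup");blob(((hsv[...,1]<40)&(g>150)).astype(np.uint8),(350,225,415,290),.051)
print("wax");blob(((hsv[...,1]>140)&(g>110)&(hsv[...,0]>16)).astype(np.uint8),(262,228,330,285),.021)
E
```

```text
time_s: 34.75
tool_pos: [0.2948, -0.3813, 0.2262]
orientation: [-0.002, 0.849, 0.528, -0.001]
wrist_force: [0.1, 0.3, -1.1]
opening: 0.752
finger_force: 0.0
jar T 0.7 [256, 150, 280, 180] [0.6093 0.0433]
jar S 0.64 [323, 174, 345, 206] 
cup T 0.81 [370, 244, 404, 275] [ 0.447  -0.1575]
cup S 0.57 [298, 280, 303, 303] 
wax T 0.59 [285, 247, 310, 269] [ 0.4512 -0.0082]
wax S 0.92 [252, 218, 275, 238] 
bottle T 0.91 [345, 313, 370, 336] [ 0.3406 -0.1075]
bottle T 0.85 [204, 122, 232, 148] [0.6655 0.133 ]
bottle T 0.83 [364, 147, 384, 171] [ 0.6223 -0.1412]
bottle T 0.83 [215, 273, 242, 297] [0.4026 0.1071]
bottle T 0.77 [306, 150, 328, 176] [ 0.6153 -0.042 ]
bottle S 0.96 [334, 141, 350, 175] 
bottle S 0.82 [215, 165, 235, 206] 
bottle S 0.72 [202, 253, 220, 295] 
bottle S 0.68 [349, 187, 364, 230] 
bottle S 0.66 [366, 226, 392, 264] 
lens T 0.57 [308, 197, 322, 208] [ 0.5538 -0.0406]
lens S 0.44 [309, 225, 322, 238] 
small_round_tray T 0.79 [251, 152, 283, 186] [0.6158 0.048 ]
small_round_tray S 0.79 [315, 188, 348, 210] 
large_round_tray T 0.59 [357, 231, 409, 281] [ 0.458  -0.1591]
large_round_tray S 0.64 [293, 275, 317, 313] 
square_tray T 0.94 [349, 142, 398, 183] [ 0.6297 -0.147 ]
square_tray T 0.58 [148, 232, 199, 289] [0.4472 0.2121]
square_tray S 0.7 [352, 246, 406, 281] 
oblong_tray S 0.64 [240, 209, 294, 252] 
jar 266 164
cup 387 256
wax 297 254
bottle 374 158
cap
[255 152  23  28 439] [266.4 163.7] [0.61328482 0.04455397]
   minAreaRect ((267.44573974609375, 164.14027404785156), (26.50330352783203, 22.13093376159668), 47.72631072998047)
cup
[371 242  32  31 774] [386.5 257.3] [ 0.45307605 -0.15860656]
   minAreaRect ((386.5, 257.0), (30.0, 31.0), 90.0)
wax
[282 247  26  20 364] [294.8 256.5] [ 0.4564077  -0.00543237]
   minAreaRect ((294.88238525390625, 256.5294189453125), (16.00735092163086, 23.768491744995117), 75.96376037597656)
```

Run:
```python
from h import *; import pickle
T,S=pickle.load(open("s2.pkl","rb"))
a=np.linspace(0,2*np.pi,60)
for n,c,rad,z in(("cap",(.6158,.0492),.0205,.057),("cup",(.454,-.160),.0285,.051)):
    for k in(z,.003):
        p=proj(T,np.c_[c[0]+rad*np.cos(a),c[1]+rad*np.sin(a),0*a+k]); print(n,k,"expected bbox",p.min(0).round(1),p.max(0).round(1))
g=cv2.cvtColor(T["color"],cv2.COLOR_BGR2GRAY)
print("cap row164",g[164,248:286]);print("cap col266",g[145:190,266])
print("cup row257",g[257,362:412]);print("cup col386",g[232:285,386])
```

```text
cap 0.057 expected bbox [252.8 149.8] [276.4 172.6]
cap 0.003 expected bbox [255.2 158.9] [277.4 180.5]
cup 0.051 expected bbox [371.1 238.7] [405.4 272.7]
cup 0.003 expected bbox [367.  242.4] [399.5 274.7]
cap row164 [104  97 108 114 119 103  63  46  51  52  52  51  52  52  54  51  51  50
  51  48  49  51  51  51  50  52  52  47  45  54  71  78  78  77  76  76
  79  82]
cap col266 [108 109 108 108 112 103  66  48  50  50  50  50  49  51  49  48  49  48
  50  51  52  58  54  52  50  49  48  40  43  69  67  58  55  53  52  91
 116 121 118 117 113 121 107 100 124]
cup row257 [117 118 119 116 107  95  94  98 125 148 160 174 174 170 171 169 170 170
 170 169 168 169 166 166 167 168 173 172 170 170 170 169 168 168 167 166
 165 165 167 165 153 118  82  76  74  69  75  80  84  82]
cup col386 [ 90 106 112 104 113 118 120 121 103 102 151 165 166 165 166 168 169 169
 171 171 172 171 172 170 169 167 167 167 168 169 170 172 173 173 174 174
 175 177 178 180 161 143 107  87 114 123 121 120 119 102 106 111 106]
```

```bash
python3 -c "
from workcell import r
print(r.close_job())"
```

```text
the job is handed in; nothing more can be done
None
```

The job is handed in: the jar, cup, bottle and wax each stand in the tray of their own shape (jar about 2 mm and cup about 3 mm off centre, wax and bottle not measured that closely). The jar waited halfway on clear bench, the lens wasn't touched, and the robot's clock read about 35 s.

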